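Aim the assembly bench's instruction screen at the vice

ROBOT

A 6-joint arm with a two-finger parallel gripper is mounted at the origin on the work surface. World frame = base frame: x ahead of the robot, y to its left, z up, the work surface at z = 0. Lengths are in m, angles in degrees, forces in N, time in s.
With the tool pointing down it reaches from about 0.3 to 0.95 m from the base axis. Payload 3.1 kg.
Tool frame: the origin (TCP) lies on the centre line of the jaws, within the pads' length; the fingertips stand 11 mm ahead of it and the grasp point (between the pads) lies 8 mm behind it; z points along the fingers, y is the direction in which the jaws open and shut (so a half turn about z gives the same grasp; the last joint's range is limited). The gripper opens to 85 mm and grips with 20 to 120 N. Pads are 22 mm wide; open, the fingers measure 114 mm over their backs; the gripper's body (76 mm by 85 mm) begins 54 mm behind the grasp point. The pads swing forward as they close: fully open they stand 13 mm farther back than shut.
Start: joints at [-76.473, 17.653, 93.61, -0, 68.738, -3.994], TCP at [0.188, -0.596, 0.242] pointing down, gripper open.
Joint ranges: [-175.34, 175.34], [-45.06, 112.39], [2.9, 150.54], [-68.45, 248.45], [3.09, 151.38], [-168.51, 168.51]. Speed limits (degrees/s): [159.86, 159.86, 180, 180, 180, 180].

INTERFACE

Orientations are given as [roll, pitch, yaw] about the fixed x, y, z axes, in that order (R = Rz(yaw) Ry(pitch) Rx(roll)).
In Python, from bench import manip gives the robot as it stands.
- The arm moves only by the tool play_rows, never from a script. Its argument "rows" is a list of rows, each an object of numbers: "tx", "ty", "tz": the shift along the world's x, y, z in mm; "wx", "wy", "wz": the turn, a rotation vector about the world's x, y, z in rad. In form: [{"tx": .., "ty": .., "tz": .., "wx": .., "wy": .., "wz": ..}, ...]. A call has 1 to 20 rows; each row shifts and turns the commanded pose from where the row before left it; what a row does not reach is not made up. A row lasts 1/12 s, in which the tool goes at most 41.7 mm and 7.16 degrees, less where a joint would pass 70% of its speed; a pose out of reach is approached as far as the arm can. A call is refused whole if a number of a shift passes 41.7 or a number of a turn 0.125, either way. A call with a gripper value outside its range is refused whole. "claw" is the closure, from -1 (fully open) to 1 (shut), so that 0 is half open, set as the call begins (left out, the last holds). The fingers move at their own pace and stop on an object; "squeeze" is the grip in N (left out, the last holds). Time passes only in rows, so rows that do not move let the fingers close. It gives the time, the measured TCP pose, the force and the opening at its end, in the units of the state.
- manip.observe(): the state, without advancing time (a new reading comes with each control period).
- manip.snapshot(name): name is "side" or "top"; returns the picture (384x512x3 uint8, red, green, blue); there is no depth.
- manip.calibration(name): a dict with "K" (3x3 intrinsics, pixels), "R" (3x3) and "t" (3): a world point X has camera coordinates R X + t. Camera axes: x right, y down, z forward; pixel columns grow to the right and rows downward; lengths in m; the calibration is good to about 2 mm. A picture is of the moment at which its call begins. calibration takes no time and is no camera call.
- manip.hand_in(): hands the job in, once; it reports no verdict.
The state is a dict: "time": time; "q": joint angles; "joint_vel": joint speeds; "tau": joint torques, N m; "tool_pos": TCP position; "tcp_rot": TCP orientation; "force": force on the tool from outside, world axes, zero at the start; "torque": the same for the moment, N m; "gripper_width": finger opening in m.
Only numpy, scipy, OpenCV 4.12 (cv2) and the standard library are available. Lean on these libraries where they do the work, as an engineer would, in place of code of your own. Each camera call takes 0.05 s, during which the arm holds its last target. There are 200 camera calls.

TASK

The instruction screen on the assembly bench stands almost upright and looks the wrong way. Turn it on its swivel so that it squarely faces the bench vice, where the work is done, and tilt it back until it leans 30 degrees from upright. Let go of it there, and leave the bin and the tools around it where they are.

Things in the scene. Friction and masses are not known exactly. Their poses are not given: they have to be found in the camera images.
- stand: fixed round foot plate of the screen (dark steel, 170 mm across, 12 mm thick), bolted to the bench; origin: centre of its underside on the bench, on the vertical swivel axis; its x axis is the direction the screen looks when joint swivel is 0
- swivel (a joint): turn of the screen and its yoke about the vertical axis through the stand's origin, rad; 0 = facing along the stand's x axis, positive = counter-clockwise seen from above; range -1.3 to 1.3; stiff (about 0.15 N m of friction), stays where it is left
- tilt (a joint): backward lean of the screen, rad; 0 = upright, positive = the top goes away from the side it faces (the lit face turns upward), 30 degrees = 0.524; range -0.1 to 1.0; stiff (about 0.4 N m of friction), stays where it is left
- screen_pivot (a point): point on the swivel axis where the horizontal tilt axis crosses it, 100 mm above the bench; its x axis is the horizontal direction in which the screen faces (turns with the swivel, not with the tilt), z up. Beside the panel stand the yoke's two aluminium cheeks, 34 mm wide, reaching 16 mm above this point, 260 mm overall with their black caps
- screen_top (a point): middle of the free top edge of the screen: a grey flat panel 210 mm wide, 150 mm high, 14 mm thick. Axes: x out of its pale lit face, y along the edge, z up in the panel's plane. The tilt axis lies in the panel's mid-plane, 120 mm below this edge. Both faces are free for fingers in the top 80 mm
- vice_mid (a point): middle of the grey bench vice's jaws, 100 mm above the bench (bolted down, 130 x 90 mm, 120 mm high, an aluminium block in its jaws), 220 to 280 mm from the swivel axis, front left or front right of the screen, a blue bin at the other side. Faced squarely when it lies straight out from the lit face, seen from above, in line with the swivel axis
- parts_bin: bystander: blue open stacking bin 160 x 100 x 75 mm with metal parts, loose; origin: centre of its underside
- driver: bystander: black cordless driver lying on its side, loose, about 210 mm long and 200 mm wide, 60 mm high; origin: under the middle of its round body, which lies along its x axis, bit to +x, its handle and battery reaching 172 mm to its +y side
- screwdriver: bystander: screwdriver lying on the bench, loose, 200 mm long along its x axis, under 35 mm high; origin: under its middle
Not all that is in view belongs to the job. What is shaped like the part that bears vice_mid but green or red is not meant.

How it is judged (in metres and radians):
At the end, for the whole second after the job is handed in: the screen's facing direction passes within 25 mm (about 5 degrees) of the middle of the vice, the screen leans 25 to 35 degrees back from upright, and it is at rest (y of vice_mid in the frame of screen_pivot between -0.025 and 0.025 m and x of vice_mid in the frame of screen_pivot above 0.1 m and value of joint tilt between 0.436 and 0.611 rad and velocity of joint tilt between -0.05 and 0.05 rad/s and velocity of joint swivel between -0.05 and 0.05 rad/s); the robot touches nothing.
It fails at once if the bin is shifted by more than 20 mm (distance of parts_bin from where it was at the start of the episode above 0.02 m).
It fails at once if the cordless driver is shifted by more than 20 mm (distance of driver from where it was at the start of the episode above 0.02 m).
It fails at once if the screwdriver is shifted by more than 20 mm (distance of screwdriver from where it was at the start of the episode above 0.02 m).
It also fails if it takes over 38 s, if anything falls off the work surface, if the arm or the gripper's body presses on something with over 40 N, if the wrist force passes 120 N, or if a joint passes its speed limit or range.

## Working session

There is one attempt and no reset: what is moved stays moved. The work goes in short steps, Python scripts to look and compute and a tool call to move; the robot and the scene stay as the last step left them, time stands still between calls to the robot, and variables do not carry over. Pictures are saved under pics/ and viewed, about 8 in all and at most 12, crops included, and the job is handed in when it is done.

Besides the shell and the picture viewer there is one more tool, called by a JSON object that holds its "fn" and its "kwargs". play_rows: Moves the arm, as the interface text tells. Its arguments: {"type":"object","properties":{"rows":{"type":"array"},"claw":{"type":"number"},"squeeze":{"type":"number"}},"required":["rows"]}

```bash
mkdir -p pics; ls; python3 - <<'E'
from bench import manip
import cv2,numpy as np
for n in("top","side"):
    cv2.imwrite(f"pics/{n}0.png",cv2.resize(manip.snapshot(n)[:,:,::-1],(800,600),interpolation=cv2.INTER_CUBIC))
    c=manip.calibration(n);print(n,np.round(c["K"],1).tolist(),np.round(c["R"],4).tolist(),np.round(c["t"],4).tolist(), np.round(-np.array(c["R"]).T@c["t"],3))
print(manip.observe())
E
```

```text
pics
top [[484.1, 0.0, 251.9], [0.0, 484.1, 192.3], [0.0, 0.0, 1.0]] [[-0.0117, -0.9998, 0.0143], [-0.9838, 0.0089, -0.1791], [0.1789, -0.0161, -0.9837]] [-0.0849, 0.635, 1.624] [ 0.333 -0.064  1.713]
side [[474.3, 0.0, 253.5], [0.0, 474.3, 186.4], [0.0, 0.0, 1.0]] [[-0.7119, -0.7022, -0.0115], [-0.4907, 0.5091, -0.7071], [0.5024, -0.4978, -0.707]] [0.3816, 0.4218, 1.2352] [-0.142  0.668  1.176]
{'time': 0.1, 'q': array([-7.64722683e+01,  1.77007705e+01,  9.36828829e+01,  1.70057039e-03,
        6.87365446e+01, -3.99204062e+00]), 'joint_vel': array([ 0.02809496, -0.08009748, -0.22308975, -0.204871  , -0.13007018,
       -0.03766961]), 'tau': array([-5.12543229e-04, -4.16406691e+01, -2.77645093e+01, -2.00880986e-04,
        4.01746322e-03, -1.84844686e-05]), 'tool_pos': array([ 0.18797437, -0.59530303,  0.24114279]), 'tcp_rot': array([-1.79880204e+02, -9.94758678e-03,  1.75191435e+01]), 'force': array([-0.08785847,  0.05089118,  0.21492491]), 'torque': array([ 0.0071834 , -0.01719631, -0.00904468]), 'gripper_width': 0.0855287823661479}
```

View pics/top0.png

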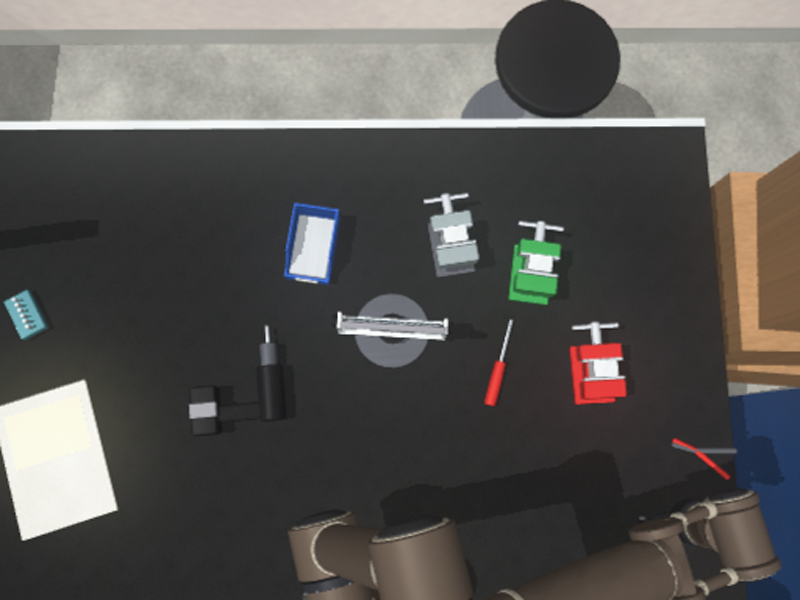

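View pics/side0.png

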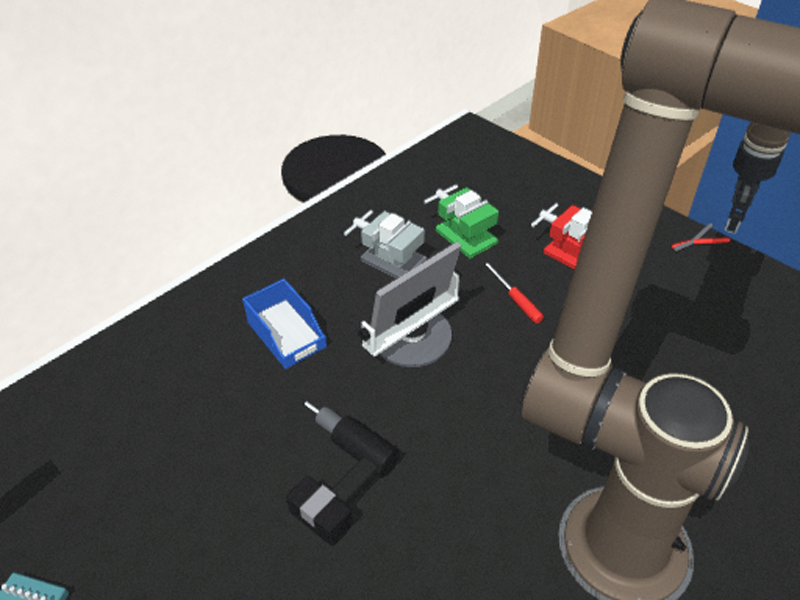

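The top view shows the grey vice at (455,235), the green lookalike at (537,265), the red lookalike at (600,368), the bin at (312,243), the driver at (270,380) and the screwdriver at (498,365). The stand's foot is at (391,331) and the panel above it looks roughly +x, because the side camera sees its back. The grey vice fits the description, since it is front right of the screen with the bin on the other side. I'll confirm it in an enlarged crop.

```bash
python3 - <<'E'
from bench import manip
import cv2,numpy as np
a=manip.snapshot("top")[:,:,::-1]; b=manip.snapshot("side")[:,:,::-1]
# top crop cols 205-305 rows 115-240 ; side crop cols 220-320 rows 120-245 , x4
A=cv2.resize(a[115:240,205:305],None,fx=4,fy=4,interpolation=cv2.INTER_CUBIC)
B=cv2.resize(b[120:245,215:315],None,fx=4,fy=4,interpolation=cv2.INTER_CUBIC)
cv2.imwrite("pics/c1.png",np.hstack([A,B]))
E
cat > h.py <<'E'
from bench import manip
import cv2,numpy as np
C={n:manip.calibration(n) for n in("top","side")}
def ray(n,u,v):
    c=C[n];R=np.array(c["R"]);d=R.T@np.linalg.inv(c["K"])@[u,v,1];return -R.T@np.array(c["t"]),d
def onz(n,u,v,z):
    o,d=ray(n,u,v);return o+d*(z-o[2])/d[2]
def tri(ut,us):
    P=[np.array(C[n]["K"])@np.c_[C[n]["R"],C[n]["t"]] for n in("top","side")]
    X=cv2.triangulatePoints(P[0],P[1],np.array(ut,float).reshape(2,1),np.array(us,float).reshape(2,1));return (X[:3]/X[3]).ravel()
def proj(n,X):
    c=C[n];p=np.array(c["K"])@(np.array(c["R"])@X+c["t"]);return p[:2]/p[2]
def T(u,v):return (205+u/4-.4,115+v/4-.4)   # crop top
def S(u,v):return (215+(u-400)/4-.4,120+v/4-.4) # crop side
E
```

```text
(no output)
```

View pics/c1.png

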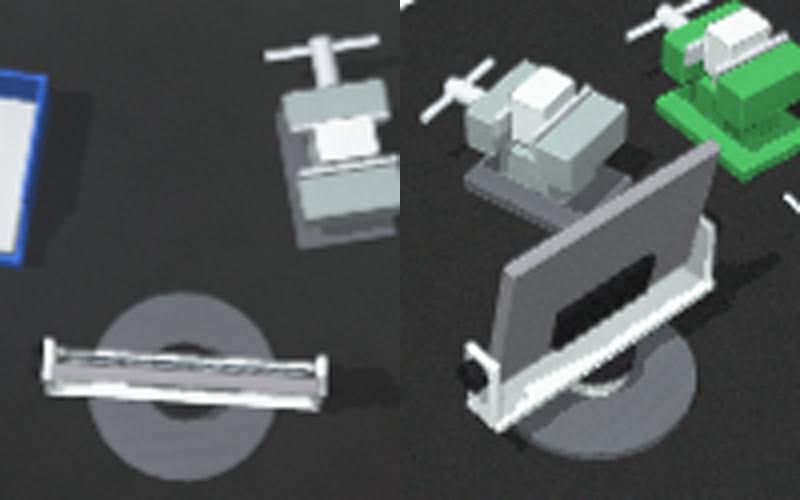

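The crop confirms the grey vice. Its block top is at about (347,140) in the top half and (543,90) in the side half. The foot centre is at about (182,386), and the panel's top edge runs (55,355) to (318,368) in the top half and (510,268) to (714,146) in the side half.

```bash
python3 - <<'E'
from h import *
foot=onz("top",*T(182,386),.012); print("foot",foot, "side", onz("side",*S(598,390),.012))
v=tri(T(347,140),S(543,90)); print("vice block top",v)
print("vice upto z .12/.13",onz("top",*T(347,140),.12),onz("top",*T(347,140),.13))
L=tri(T(55,357),S(510,268));R=tri(T(318,369),S(714,147));print("edge",L,R,"mid",(L+R)/2, np.linalg.norm(L-R))
d=L-R; f=np.array([d[1],-d[0]]);print("facing yaw",np.degrees(np.arctan2(f[1],f[0])))
# fixed width checks: cheeks ends
cl=tri(T(48,342),S(472,345));cr=tri(T(322,358),S(704,222));print("cheeks",cl,cr)
w=v[:2]-foot[:2];print("dir to vice",np.degrees(np.arctan2(w[1],w[0])),np.hypot(*w))
E
```

```text
foot [ 0.57471522 -0.08519748  0.012     ] side [ 0.56097706 -0.07448567  0.012     ]
vice block top [ 0.7711949  -0.22622492  0.11635075]
vice upto z .12/.13 [ 0.76922513 -0.2265685   0.12      ] [ 0.76648654 -0.22554993  0.13      ]
edge [0.56794463 0.0148384  0.21283968] [ 0.55662748 -0.19249704  0.2038852 ] mid [ 0.56228606 -0.08882932  0.20836244] 0.20783706619890974
facing yaw -3.124320711526207
cheeks [0.59733415 0.0270958  0.11810168] [ 0.57849079 -0.20676522  0.10047881]
dir to vice -35.66969112777191 0.2418532707782669
```

```bash
cat >> h.py <<'E'
def model(x,y,yaw,tilt,p):   # p=(a,b,c): out of face, along edge, up the panel from the tilt axis
    a,b,c=p;f=a*np.cos(tilt)-c*np.sin(tilt);z=.1+c*np.cos(tilt)+a*np.sin(tilt)
    return np.array([x+f*np.cos(yaw)-b*np.sin(yaw),y+f*np.sin(yaw)+b*np.cos(yaw),z])
def fit(obs,g0,foot):
    from scipy.optimize import least_squares
    f=lambda g:np.r_[np.concatenate([proj(n,model(*g,p))-uv for n,uv,p in obs]),(g[:2]-foot)/.003]
    r=least_squares(f,g0,loss="soft_l1");return r.x,np.round(r.fun,1)
def overlay(n,img,g,k=4):
    q=[model(*g,(a,b,c)) for a in(-.007,.007) for b in(-.105,.105) for c in(-.03,.12)]
    for i in range(8):
        for j in(1,2,4):
            if not i&j: cv2.line(img,*[tuple(int(t) for t in proj(n,q[m])*k) for m in(i,i|j)],(0,0,255),1)
    for r in range(0,360,6):
        P=np.array([g[0]+.085*np.cos(r),g[1]+.085*np.sin(r),.012]);cv2.circle(img,tuple(int(t) for t in proj(n,P)*k),1,(0,255,0),-1)
def check(g,name,k=4):
    o=[]
    for n,(u,v) in(("top",(205,115)),("side",(215,120))):
        im=cv2.resize(manip.snapshot(n)[:,:,::-1],None,fx=k,fy=k,interpolation=cv2.INTER_CUBIC);raw=im.copy();overlay(n,im,g,k)
        o.append(im[v*k:(v+125)*k,u*k:(u+100)*k])
    cv2.imwrite("pics/"+name,np.hstack(o))
E
python3 - <<'E'
from h import *
obs=[("top",T(55,357),(0,.105,.12)),("top",T(318,369),(0,-.105,.12)),("side",S(511,269),(0,.105,.12)),("side",S(715,147),(0,-.105,.12))]
g,r=fit(obs,[.572,-.085,-.05,.05],np.array([.573,-.084]));print(g,np.degrees(g[2:]),r)
check(g,"c2.png")
E
```

```text
[ 0.57321006 -0.08633854 -0.05728506  0.12975393] [-3.28219234  7.4343525 ] [-1.   1.7  0.5  1.9 -1.4 -0.4 -0.6 -2.8  0.1 -0.8]
```

View pics/c2.png

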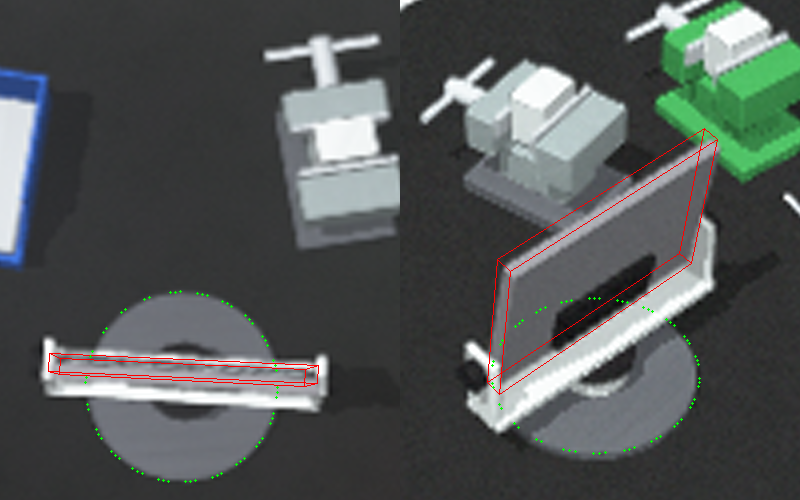

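{"fn": "play_rows", "kwargs": {"rows": [{"tz": 20, "wz": 0.11, "tx": 15, "ty": 20}, {"tz": 20, "wz": 0.11, "tx": 20, "ty": 26}, {"tz": 20, "wz": 0.11, "tx": 24, "ty": 32}, {"tz": 20, "wz": 0.11, "tx": 24, "ty": 32}, {"tz": 20, "wz": 0.11, "tx": 24, "ty": 32}, {"tz": 10, "wz": 0.11, "tx": 24, "ty": 32}, {"wz": 0.11, "tx": 24, "ty": 32}, {"wz": 0.11, "tx": 24, "ty": 32}, {"wz": 0.11, "tx": 24, "ty": 32}, {"wz": 0.11, "tx": 24, "ty": 32}, {"wz": 0.11, "tx": 24, "ty": 32}, {"tx": 24, "ty": 32}, {"tx": 24, "ty": 32}, {"tx": 24, "ty": 32}, {"tx": 24, "ty": 32}, {"tx": 24, "ty": 32}, {"tx": 11, "ty": 17}]}}

```text
schema error: expected keys tx, ty, tz, wx, wy, wz
```

The overlay shows that the greyish strip at top-crop (57,371) to (318,385) is the real top edge. I'll refit with it.

```bash
python3 - <<'E'
from h import *
obs=[("top",T(55,370),(0,.105,.12)),("top",T(319,385),(0,-.105,.12)),("side",S(511,269),(0,.105,.12)),("side",S(715,147),(0,-.105,.12))]
g,r=fit(obs,[.572,-.085,-.05,.05],np.array([.573,-.085]));print(g,np.degrees(g[2:]),r)
print(model(*g,(0,0,.12)),model(*g,(0,0,.09)))
check(g,"c3.png")
E
```

```text
[ 0.57309148 -0.08633233 -0.0660947   0.17496188] [-3.78694724 10.0245773 ] [-1.2 -0.1  0.1 -0.  -0.3  0.7  0.8 -1.6  0.  -0.4]
[ 0.55224861 -0.08495272  0.21816798] [ 0.55745933 -0.08529762  0.18862599]
```

View pics/c3.png

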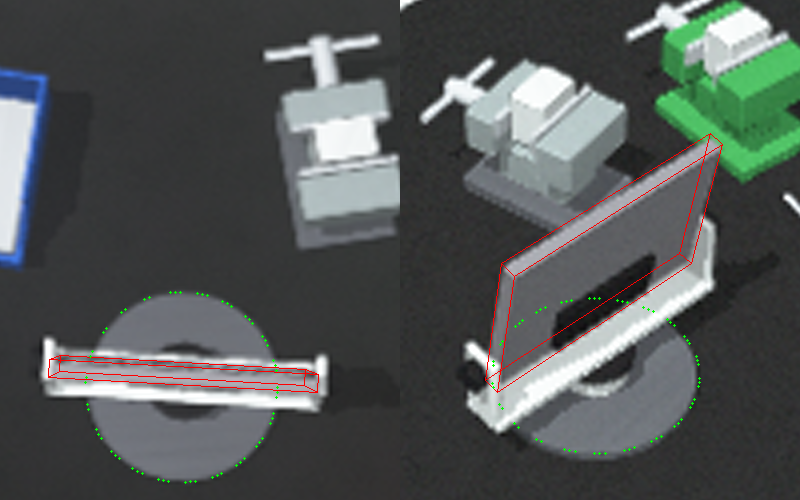

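{"fn": "play_rows", "kwargs": {"rows": [{"tx": 15, "ty": 20, "tz": 20, "wx": 0, "wy": 0, "wz": 0.11}, {"tx": 20, "ty": 26, "tz": 20, "wx": 0, "wy": 0, "wz": 0.11}, {"tx": 24, "ty": 32, "tz": 20, "wx": 0, "wy": 0, "wz": 0.11}, {"tx": 24, "ty": 32, "tz": 20, "wx": 0, "wy": 0, "wz": 0.11}, {"tx": 24, "ty": 32, "tz": 20, "wx": 0, "wy": 0, "wz": 0.11}, {"tx": 24, "ty": 32, "tz": 10, "wx": 0, "wy": 0, "wz": 0.11}, {"tx": 24, "ty": 32, "tz": 0, "wx": 0, "wy": 0, "wz": 0.11}, {"tx": 24, "ty": 32, "tz": 0, "wx": 0, "wy": 0, "wz": 0.11}, {"tx": 24, "ty": 32, "tz": 0, "wx": 0, "wy": 0, "wz": 0.11}, {"tx": 24, "ty": 32, "tz": 0, "wx": 0, "wy": 0, "wz": 0.11}, {"tx": 24, "ty": 32, "tz": 0, "wx": 0, "wy": 0, "wz": 0.11}, {"tx": 24, "ty": 32, "tz": 0, "wx": 0, "wy": 0, "wz": 0}, {"tx": 24, "ty": 32, "tz": 0, "wx": 0, "wy": 0, "wz": 0}, {"tx": 24, "ty": 32, "tz": 0, "wx": 0, "wy": 0, "wz": 0}, {"tx": 24, "ty": 32, "tz": 0, "wx": 0, "wy": 0, "wz": 0}, {"tx": 24, "ty": 32, "tz": 0, "wx": 0, "wy": 0, "wz": 0}, {"tx": 11, "ty": 16, "tz": 0, "wx": 0, "wy": 0, "wz": 0}, {"tx": 0, "ty": 0, "tz": 0, "wx": 0, "wy": 0, "wz": 0}], "claw": -1, "squeeze": 60}}

```text
time: 1.9
tool_pos: [0.5672, -0.0887, 0.348]
tcp_rot: [179.9, -0.1, 87.1]
force: [-0.1, 0.3, -0.2]
gripper_width: 0.0851
```

{"fn": "play_rows", "kwargs": {"rows": [{"tx": -8, "ty": 1, "tz": -20, "wx": -0.004, "wy": -0.06, "wz": -0.015}, {"tx": -8, "ty": 1, "tz": -25, "wx": -0.004, "wy": -0.06, "wz": 0}, {"tx": -9, "ty": 2, "tz": -26, "wx": -0.004, "wy": -0.055, "wz": 0}, {"tx": 3.5, "ty": -0.2, "tz": -20, "wx": 0, "wy": 0, "wz": 0}, {"tx": 3.5, "ty": -0.2, "tz": -20, "wx": 0, "wy": 0, "wz": 0}, {"tx": 3.5, "ty": -0.2, "tz": -20, "wx": 0, "wy": 0, "wz": 0}, {"tx": 3.5, "ty": -0.2, "tz": -20, "wx": 0, "wy": 0, "wz": 0}, {"tx": 3.5, "ty": -0.2, "tz": -18, "wx": 0, "wy": 0, "wz": 0}, {"tx": 0, "ty": 0, "tz": 0, "wx": 0, "wy": 0, "wz": 0}, {"tx": 0, "ty": 0, "tz": 0, "wx": 0, "wy": 0, "wz": 0}]}}

```text
time: 2.73
tool_pos: [0.5565, -0.09, 0.1782]
tcp_rot: [170.1, -0.0, 86.0]
force: [-0.5, 0.7, -0.2]
gripper_width: 0.0855
```

```bash
python3 - <<'E'
from h import *
g=[.573,-.0863,-.066,.175]
s=manip.observe();print(s["tool_pos"],s["tcp_rot"],s["force"],s["q"])
check(g,"c4.png")
E
```

```text
[ 0.55647869 -0.08998916  0.17819507] [ 1.70122726e+02 -1.14693774e-03  8.59533993e+01] [-0.50552064  0.71328153 -0.21844712] [-14.59339389   9.79035835 112.11409664   2.40762563  48.40726145
 -11.99248832]
```

View pics/c4.png

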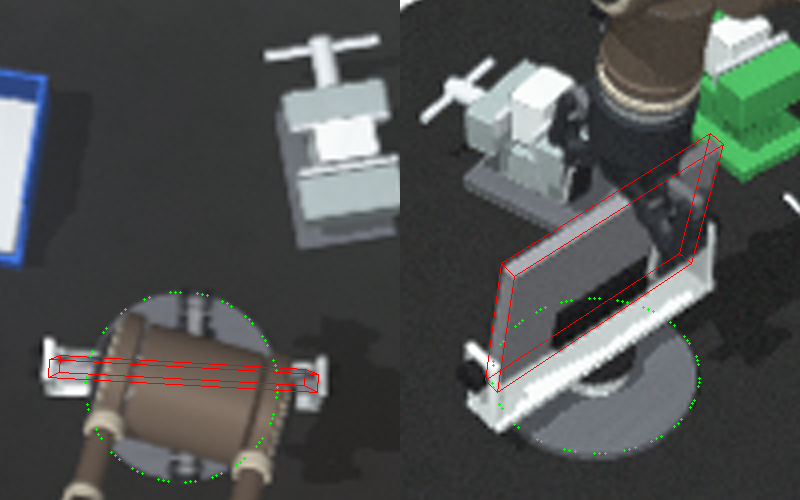

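The fingers straddle the panel, one on each face at mid-width. Closing now.

{"fn": "play_rows", "kwargs": {"rows": [{"tx": 0, "ty": 0, "tz": 0, "wx": 0, "wy": 0, "wz": 0}, {"tx": 0, "ty": 0, "tz": 0, "wx": 0, "wy": 0, "wz": 0}, {"tx": 0, "ty": 0, "tz": 0, "wx": 0, "wy": 0, "wz": 0}, {"tx": 0, "ty": 0, "tz": 0, "wx": 0, "wy": 0, "wz": 0}, {"tx": 0, "ty": 0, "tz": 0, "wx": 0, "wy": 0, "wz": 0}, {"tx": 0, "ty": 0, "tz": 0, "wx": 0, "wy": 0, "wz": 0}, {"tx": 0, "ty": 0, "tz": 0, "wx": 0, "wy": 0, "wz": 0}, {"tx": 0, "ty": 0, "tz": 0, "wx": 0, "wy": 0, "wz": 0}, {"tx": 0, "ty": 0, "tz": 0, "wx": 0, "wy": 0, "wz": 0}, {"tx": 0, "ty": 0, "tz": 0, "wx": 0, "wy": 0, "wz": 0}], "claw": 1, "squeeze": 60}}

```text
time: 3.67
tool_pos: [0.5601, -0.0897, 0.1803]
tcp_rot: [169.6, 0.0, 86.0]
force: [5.1, 0.9, -2.5]
gripper_width: 0.0135
```

```bash
python3 - <<'E'
from h import *
from scipy.spatial.transform import Rotation as Ro
s=manip.observe();p=np.array(s["tool_pos"]);P=np.array([.573,-.0863,.1])
print(s["tcp_rot"],s["force"])
d=np.radians(-31.5)/10
for i in range(10):
    n=P+Ro.from_rotvec([0,0,d]).apply(p-P);print(np.round((n-p)*1000,1),round(d,4));p=n
y=np.radians(-35.5);u=np.array([-np.sin(y),np.cos(y),0]);d=-np.radians(19.8)/10;print("tilt",np.round(u*d,4))
for i in range(10):
    n=P+Ro.from_rotvec(u*d).apply(p-P);print(np.round((n-p)*1000,1));p=n
print(p)
E
```

```text
[1.69615359e+02 2.21320218e-02 8.59692347e+01] [ 5.09968241  0.91208503 -2.51223687]
[-0.2  0.7  0. ] -0.055
[-0.1  0.7  0. ] -0.055
[-0.1  0.7  0. ] -0.055
[-0.   0.7  0. ] -0.055
[-0.   0.7  0. ] -0.055
[0.  0.7 0. ] -0.055
[0.1 0.7 0. ] -0.055
[0.1 0.7 0. ] -0.055
[0.2 0.7 0. ] -0.055
[0.2 0.7 0. ] -0.055
tilt [-0.0201 -0.0281 -0.    ]
[-2.3  1.6 -0.5]
[-2.2  1.6 -0.6]
[-2.2  1.6 -0.7]
[-2.2  1.6 -0.8]
[-2.2  1.6 -0.9]
[-2.2  1.5 -1. ]
[-2.1  1.5 -1. ]
[-2.1  1.5 -1.1]
[-2.1  1.5 -1.2]
[-2.   1.4 -1.3]
[ 0.53862679 -0.06711474  0.17127008]
```

{"fn": "play_rows", "kwargs": {"rows": [{"tx": -0.2, "ty": 0.7, "tz": 0, "wx": 0, "wy": 0, "wz": -0.055}, {"tx": -0.1, "ty": 0.7, "tz": 0, "wx": 0, "wy": 0, "wz": -0.055}, {"tx": -0.1, "ty": 0.7, "tz": 0, "wx": 0, "wy": 0, "wz": -0.055}, {"tx": 0, "ty": 0.7, "tz": 0, "wx": 0, "wy": 0, "wz": -0.055}, {"tx": 0, "ty": 0.7, "tz": 0, "wx": 0, "wy": 0, "wz": -0.055}, {"tx": 0, "ty": 0.7, "tz": 0, "wx": 0, "wy": 0, "wz": -0.055}, {"tx": 0.1, "ty": 0.7, "tz": 0, "wx": 0, "wy": 0, "wz": -0.055}, {"tx": 0.1, "ty": 0.7, "tz": 0, "wx": 0, "wy": 0, "wz": -0.055}, {"tx": 0.2, "ty": 0.7, "tz": 0, "wx": 0, "wy": 0, "wz": -0.055}, {"tx": 0.2, "ty": 0.7, "tz": 0, "wx": 0, "wy": 0, "wz": -0.055}, {"tx": 0, "ty": 0, "tz": 0, "wx": 0, "wy": 0, "wz": 0}, {"tx": 0, "ty": 0, "tz": 0, "wx": 0, "wy": 0, "wz": 0}, {"tx": 0, "ty": 0, "tz": 0, "wx": 0, "wy": 0, "wz": 0}]}}

```text
time: 4.75
tool_pos: [0.5612, -0.0808, 0.1804]
tcp_rot: [169.7, -0.3, 54.5]
force: [7.9, 7.2, -1.8]
gripper_width: 0.0133
```

Forces are low and the yaw moved by 31.5°, so the tilt comes next.

{"fn": "play_rows", "kwargs": {"rows": [{"tx": -2.3, "ty": 1.6, "tz": -0.5, "wx": -0.02, "wy": -0.028, "wz": 0}, {"tx": -2.2, "ty": 1.6, "tz": -0.6, "wx": -0.02, "wy": -0.028, "wz": 0}, {"tx": -2.2, "ty": 1.6, "tz": -0.7, "wx": -0.02, "wy": -0.028, "wz": 0}, {"tx": -2.2, "ty": 1.6, "tz": -0.8, "wx": -0.02, "wy": -0.028, "wz": 0}, {"tx": -2.2, "ty": 1.6, "tz": -0.9, "wx": -0.02, "wy": -0.028, "wz": 0}, {"tx": -2.2, "ty": 1.5, "tz": -1, "wx": -0.02, "wy": -0.028, "wz": 0}, {"tx": -2.1, "ty": 1.5, "tz": -1, "wx": -0.02, "wy": -0.028, "wz": 0}, {"tx": -2.1, "ty": 1.5, "tz": -1.1, "wx": -0.02, "wy": -0.028, "wz": 0}, {"tx": -2.1, "ty": 1.5, "tz": -1.2, "wx": -0.02, "wy": -0.028, "wz": 0}, {"tx": -2, "ty": 1.4, "tz": -1.3, "wx": -0.02, "wy": -0.028, "wz": 0}, {"tx": 0, "ty": 0, "tz": 0, "wx": 0, "wy": 0, "wz": 0}, {"tx": 0, "ty": 0, "tz": 0, "wx": 0, "wy": 0, "wz": 0}, {"tx": 0, "ty": 0, "tz": 0, "wx": 0, "wy": 0, "wz": 0}]}}

```text
time: 5.83
tool_pos: [0.5396, -0.0659, 0.1703]
tcp_rot: [150.0, -0.2, 54.9]
force: [16.6, -0.5, -16.3]
gripper_width: 0.0132
```

```bash
python3 - <<'E'
from h import *
s=manip.observe();print(s["tool_pos"],s["tcp_rot"],s["force"],s["torque"])
check([.573,-.0863,np.radians(-35.5),.524],"c5.png")
E
```

```text
[ 0.53961643 -0.06588215  0.17033007] [149.96087678  -0.24074548  54.85515486] [ 16.57234845  -0.48379696 -16.3207841 ] [ 0.40986743 -1.7719986   1.12934726]
```

View pics/c5.png

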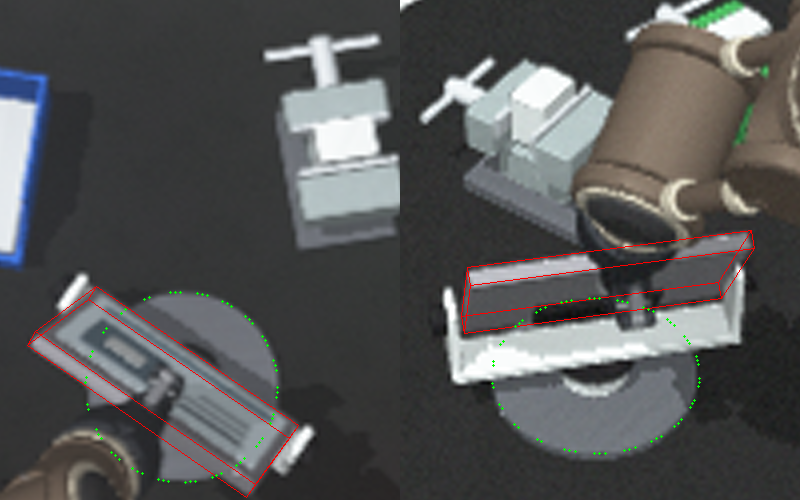

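The overlay at yaw -35.5° and tilt 30° fits the panel in both views, with the lit face up and the vice straight ahead. Releasing and retracting along the tool axis.

{"fn": "play_rows", "kwargs": {"rows": [{"tx": 0, "ty": 0, "tz": 0, "wx": 0, "wy": 0, "wz": 0}, {"tx": 0, "ty": 0, "tz": 0, "wx": 0, "wy": 0, "wz": 0}, {"tx": 0, "ty": 0, "tz": 0, "wx": 0, "wy": 0, "wz": 0}, {"tx": 0, "ty": 0, "tz": 0, "wx": 0, "wy": 0, "wz": 0}, {"tx": 0, "ty": 0, "tz": 0, "wx": 0, "wy": 0, "wz": 0}, {"tx": 0, "ty": 0, "tz": 0, "wx": 0, "wy": 0, "wz": 0}, {"tx": -4, "ty": 3, "tz": 8.5, "wx": 0, "wy": 0, "wz": 0}, {"tx": -8, "ty": 5.7, "tz": 17, "wx": 0, "wy": 0, "wz": 0}, {"tx": -8, "ty": 5.7, "tz": 17, "wx": 0, "wy": 0, "wz": 0}, {"tx": -8, "ty": 5.7, "tz": 17, "wx": 0, "wy": 0, "wz": 0}, {"tx": -8, "ty": 5.7, "tz": 17, "wx": 0, "wy": 0, "wz": 0}, {"tx": -8, "ty": 5.7, "tz": 17, "wx": 0, "wy": 0, "wz": 0}, {"tx": -8, "ty": 5.7, "tz": 17, "wx": 0, "wy": 0, "wz": 0}, {"tx": -30, "ty": 0, "tz": 20, "wx": 0, "wy": 0, "wz": 0}, {"tx": -35, "ty": 0, "tz": 20, "wx": 0, "wy": 0, "wz": 0}, {"tx": -35, "ty": -10, "tz": 20, "wx": 0, "wy": 0, "wz": 0}, {"tx": -30, "ty": -20, "tz": 10, "wx": 0, "wy": 0, "wz": 0}, {"tx": 0, "ty": -30, "tz": 0, "wx": 0, "wy": 0, "wz": 0}, {"tx": 0, "ty": -30, "tz": 0, "wx": 0, "wy": 0, "wz": 0}, {"tx": 0, "ty": 0, "tz": 0, "wx": 0, "wy": 0, "wz": 0}], "claw": -0.2}}

```text
time: 7.6
tool_pos: [0.3524, -0.1256, 0.3528]
tcp_rot: [149.9, 0.1, 53.8]
force: [0.5, 0.6, -0.2]
gripper_width: 0.0514
```

```bash
python3 - <<'E'
from h import *
check([.573,-.0863,np.radians(-35.5),.524],"c6.png")
s=manip.observe();print(s["tool_pos"],s["force"])
cv2.imwrite("pics/t6.png",np.hstack([cv2.resize(manip.snapshot(n)[:,:,::-1],(400,300)) for n in("top","side")]))
E
```

```text
[ 0.35324328 -0.12143692  0.35113628] [-0.70858982  0.3318446  -0.25011292]
```

View pics/c6.png

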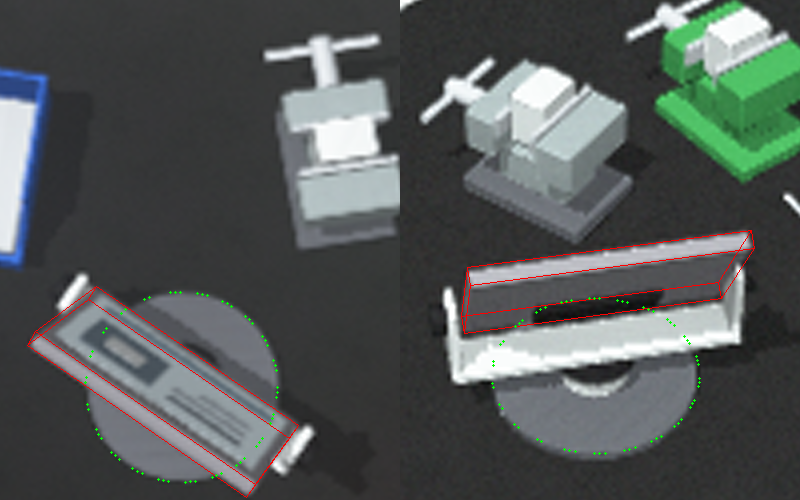

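View pics/t6.png

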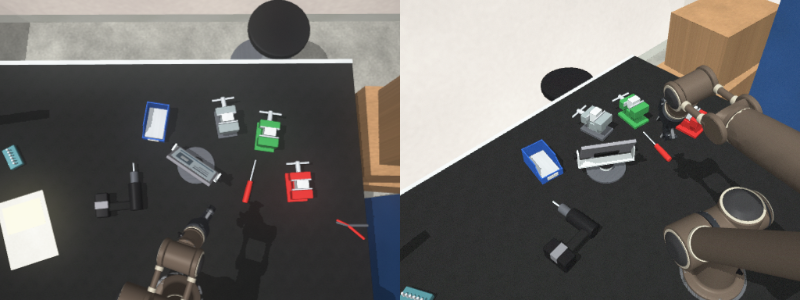

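The released screen still fits the 30° / -35.5° overlay in both views, the arm is clear, and the bin, driver and screwdriver are at their starting pixels. Handing in.

```bash
python3 -c "
from bench import manip
print(manip.observe()['time'],manip.hand_in())"
```

```text
the job is handed in; nothing more can be done
7.8 None
```

I gripped the screen's top edge, turned it about 31.5° clockwise and tilted it about 20° further back. Then I let go, moved the arm clear and handed in at 7.8 s.

**Facing:** the screen points at about -35.5°, and the grey vice lies at about -35.4° from the swivel axis. Both come from camera estimates with a few mm of error; I did not refit numbers after the release.

**Lean:** about 30° back from upright. The gripper read 30.0° just before release, and the model overlay at 30° still fitted the panel in both views afterwards.

**Surroundings:** the bin, driver and screwdriver look unmoved by eye in both views, and the wrist force stayed around 25 N or less at every reading.

**What disagreed:** my first fit of the screen's starting pose took the wrong line for its top edge, which put the tilt at 7.4° instead of 10°. I corrected that before gripping. The side camera sits about 1 to 2 pixels off from the top camera, within the stated calibration error.

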